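Fetch the setting ring from the push-latch gauge drawer

TASK

Fetch the setting ring for the comparator: press the handleless front of the gauge drawer in until its push latch lets go and the drawer springs out, then take hold of the front and pull the drawer fully open. Lift out the tray with its two plug gauges in it, keeping it level, and set it down flat on the rubber mat; then take the setting ring from under it and stand it flat and gently on the granite plate, clear of the comparator stand. Leave the solid setting disc in the drawer, and do not disturb the sleeves, the caliper or the stand.

Things in the scene. Friction and masses are not known exactly. Their poses are not given: they have to be found in the camera images.
- cabinet: Low sheet-steel gauge drawer unit, fixed to the bench: carcass 225 deep x 244 wide x 112 mm high, flat top. Origin on the bench under it; its own -x axis is the way the drawer opens (towards the robot, give or take the unit's yaw), y across, z up. The carcass front edge lies at x = -100 mm, its rear at +125 mm in this frame.
- drawer (a joint): How far the drawer is out, m. 0 to 0.002: shut and held by its push latch (it cannot be pulled open). Pressed in by 5 to 7 mm (10 to 14 N; there is a hard stop at -0.008) the latch lets go, and when the front is let off a spring drives the drawer out to about 0.052, where it stays. From there it slides with light drag (about 1 N plus 35 N per m/s) to its end stop at 0.160. Pushed home fully it would latch again.
- drawer_face (a point): Point on the outer face of the drawer front, midway across and 25 mm below its top edge: a good place to press. It moves with the drawer; axes as the cabinet's, so press along +x. The face is 240 wide x 101 mm high (6 to 107 mm above the bench), flat, without handle.
- drawer_edge (a point): Middle of the top edge of the drawer front, 107 mm above the bench; axes as the cabinet's. The front is 16 mm thick (8 mm either side of this point along x) and can be pinched over this edge. Behind it the drawer is open at the top; the next thing behind it is the tray wall, 78 mm above the bench, about 12 mm behind this point, and then the nearer plug gauge, whose top is 81 mm above the bench.
- drawer_floor (a point): Centre of the drawer's inner floor, 18 mm above the bench; axes as the cabinet's. The inside is 150 mm long (x) and 200 mm wide (y), 184 mm between the two ledges that carry the tray; side and rear walls end 77 mm above the bench. With the drawer fully out the whole inside is clear of the carcass.
- tray: Aluminium lift-out tray 142 (x) x 192 (y) mm, 16 mm high walls 3 mm thick, floor 3 mm thick, 0.3 kg, lying loose on the drawer's ledges 62 mm above the bench with about 4 mm play all round, over the ring and the disc. Origin at the centre of its underside, z up. One plug gauge lies either side of its handle.
- tray_handle (a point): Centre of the tray's bridge handle: a bar 12 mm thick (tray x), 100 mm long (tray y), 12 mm high, standing over the middle of the tray; this point is 30 mm above the tray's underside, the bar's top 36 mm above it. Axes as the tray's. The gap between bar and tray floor is 21 mm.
- plug_a: Double-ended plug gauge, 108 mm long along its y axis, square handle 16 x 16 mm, thin steel ends, 0.11 kg, loose in the tray on the robot's side of the handle, about 50 mm from it, parallel to it. Origin under its middle.
- plug_b: The second plug gauge, alike, on the other side of the handle.
- ring: Setting ring: thick steel ring, outside diameter 62 mm, bore 38 mm, 40 mm high, about 0.57 kg, standing flat on the drawer floor under the tray, on the left or the right. Origin at the centre of its underside, z along its axis.
- disc: Setting disc: solid stepped steel disc, diameter 54 mm and 22 mm high with a 24 mm boss on top, 40 mm over all. It stands on the drawer floor on the side where the ring is not and stays there. Origin at the centre of its underside.
- plate: Granite inspection plate 260 (x) x 200 (y) mm, its top 44 mm above the bench, fixed, on the left or on the right. Origin on the bench under its centre. The comparator stand takes up the part beyond x = +50 mm; a sleeve stands at y = +45 to +62 mm, x = -90 to -40 mm; the rest (all of the -y half in front of the stand) is free.
- stand: Comparator stand fixed on the plate: base 70 x 100 x 26 mm, column to 214 mm high, with a dial that reaches 65 mm from the origin towards -x above a height of 110 mm. Origin under the base's centre, which is at x = +88 mm of the plate.
- mat: Black rubber mat 240 (x) x 210 (y) x 3 mm, fixed to the bench, on the side where the plate is not. Origin on the bench under its centre. Empty.
- sleeve_a: Turned steel sleeve, 66 mm outside diameter, 42 mm high, standing loose on the bench beyond the plate or the mat. Bystander. Origin at the centre of its underside.
- sleeve_b: Like sleeve_a, on the other side. Bystander.
- sleeve_c: Like sleeve_a, but standing loose on the granite plate, near the corner at -x, +y of the plate's frame. Bystander.
- caliper: Digital caliper 190 mm long, 12 mm thick, lying loose across the cabinet's top. Bystander. Origin under its beam.
There are look-alikes about, which are no part of the job. There is more than one size of the tray; the one meant has the size given above.

How it is judged (in metres and radians):
On the way, in this order (a step that is already met when the one before it is completed fails the run):
1. pressed in, the latch lets go and the drawer springs out (more than 40 mm) (value of joint drawer above 0.04 m), for 0.1 s.
2. the drawer is pulled fully open (145 mm or more of 160) (value of joint drawer above 0.145 m), for 0.1 s.
3. the tray lies released and flat on the mat, both plug gauges in it (horizontal distance between tray and mat below 0.06 m and height (world z) of tray below 0.008 m and angle between tray's own z axis and vertical below 0.05 rad and contact force between the fingers and tray below 0.1 N and x of plug_a in the frame of tray between -0.065 and 0.065 m and y of plug_a in the frame of tray between -0.09 and 0.09 m and z of plug_a in the frame of tray between -0.005 and 0.015 m and x of plug_b in the frame of tray between -0.065 and 0.065 m and y of plug_b in the frame of tray between -0.09 and 0.09 m and z of plug_b in the frame of tray between -0.005 and 0.015 m), for 0.2 s.
4. the ring stands released and flat on the granite plate (x of ring in the frame of plate between -0.115 and 0.115 m and y of ring in the frame of plate between -0.085 and 0.085 m and z of ring in the frame of plate between 0.041 and 0.047 m and angle between ring's own z axis and vertical below 0.05 rad and contact force between the fingers and ring below 0.1 N and linear speed of ring below 0.02 m/s and contact force between ring and stand below 0.1 N), for 0.2 s.
At the end, for the whole second after the job is handed in: The ring stands flat, released and still on the granite plate (within 3 mm of its top, tilt under 0.05 rad), not touching the stand; the tray lies flat and released on the mat (centres within 60 mm) with both plug gauges in it; the disc stands on the drawer floor (all of step 3 and all of step 4 and z of disc in the frame of drawer_floor below 0.01 m and angle between disc's own z axis and vertical below 0.2 rad).
It fails at once if a sleeve or the caliper is shifted by more than 30 mm or tipped ((distance of sleeve_a from where it was at the start of the episode above 0.03 m or angle between sleeve_a's own z axis and vertical above 0.4 rad) or (distance of sleeve_b from where it was at the start of the episode above 0.03 m or angle between sleeve_b's own z axis and vertical above 0.4 rad) or (distance of sleeve_c from where it was at the start of the episode above 0.03 m or angle between sleeve_c's own z axis and vertical above 0.4 rad) or (distance of caliper from where it was at the start of the episode above 0.03 m or angle between caliper's own z axis and vertical above 0.4 rad)).
It fails at once if the comparator stand is struck (more than 8 N) (contact force between anything else and stand above 8 N).
It fails at once if the setting disc is lifted out or tipped over (z of disc in the frame of drawer_floor above 0.05 m or angle between disc's own z axis and vertical above 0.5 rad).
It fails at once if the tray is tipped by more than 0.35 rad (angle between tray's own z axis and vertical above 0.35 rad).
It fails at once if the ring is let fall (faster than 0.45 m/s with no finger on it: a drop of 10 mm or more) or banged on the plate (over 80 N) ((contact force between the fingers and ring below 0.1 N and linear speed of ring above 0.45 m/s) or contact force between ring and plate above 80 N).
It also fails if it takes over 72 s, if anything falls off the work surface, if the arm or the gripper's body presses on something with over 40 N, if the wrist force passes 120 N, or if a joint passes its speed limit or range.

ROBOT

A 6-joint arm with a two-finger parallel gripper is mounted at the origin on the work surface. World frame = base frame: x ahead of the robot, y to its left, z up, the work surface at z = 0. Lengths are in mm, angles in rad, forces in N, time in s.
With the tool pointing down it reaches from about 250 to 775 mm from the base axis. Payload 8.9 kg.
Tool frame: the origin (TCP) lies midway between the tips of the shut fingers; the grasp point (between the pads) lies 19 mm behind it; z points along the fingers, y is the direction in which the jaws open and shut (so a half turn about z gives the same grasp; the last joint's range is limited). The gripper opens to 85 mm and grips with 20 to 120 N. Pads are 22 mm wide; open, the fingers measure 114 mm over their backs; the gripper's body (76 mm by 85 mm) begins 54 mm behind the grasp point. The pads swing forward as they close: fully open they stand 13 mm farther back than shut.
Start: joints at [1.078, 0.291, -0.153, 1.127, 0, 1.431], TCP at [181.888, 492.484, 231.305] pointing down, gripper open.
Joint ranges: [-2.52, 2.52], [-0.91, 1.74], [-1.3, 1.37], [-1.96, 2.02], [-1.52, 1.47], [-3.14, 3.14]. Speed limits (rad/s): [2.22, 2.22, 2.79, 3.14, 3.14, 3.14].

INTERFACE

Orientations are given as [roll, pitch, yaw] about the fixed x, y, z axes, in that order (R = Rz(yaw) Ry(pitch) Rx(roll)).
In Python, from rig import r, eyes gives the robot as it stands.
- The arm moves only by the tool carry_out, never from a script. Its arguments are lists of equal length, an entry for each row: "fingers": the opening, from 0 (shut) to 1 (fully open); "offset": the shift along the tool's x, y, z in mm, a list of three; "turn": the turn about the tool's z in rad. In form: {"fingers": [fingers, ...], "offset": [[dx, dy, dz], ...], "turn": [turn, ...]}. A call has 1 to 8 rows; each row is the pose to reach, as a shift and turn from the pose measured when the call began, along the tool's axes at that moment; what a row does not reach only later rows make up. A row lasts 1/12 s, in which the tool goes at most 41.7 mm and 7.16 degrees, less where a joint would pass 70% of its speed; a pose out of reach is approached as far as the arm can. A call with a gripper value outside its range is refused whole. The fingers move at their own pace and stop on an object; "newtons" is the grip in N (left out, the last holds). Time passes only in rows, so rows that repeat a pose let the fingers close. It gives the time, the measured TCP pose, the force and the opening at its end, in the units of the state.
- r.get_obs(): the state, without advancing time (a new reading comes with each control period).
- eyes.camera(name): name is "scene" or "top" or "wrist"; returns (picture, depth): 480x640x3 uint8, blue, green, red; 480x640 float32, mm along the optical axis (not along the pixel's ray), 0 where there is no reading.
- eyes.camera_params(name): a dict with "mtx" (3x3 intrinsics, pixels), "T" (4x4, takes a point from camera to world coordinates). Camera axes: x right, y down, z forward; pixel columns grow to the right and rows downward; lengths in mm; the calibration is good to about 2 mm. A picture is of the moment at which its call begins: read the wrist's pose just before it. camera_params takes no time and is no camera call; for the wrist camera it gives the pose at the moment of the call.
- r.finish_job(): hands the job in, once; it reports no verdict.
The state is a dict: "time_s": time; "q": joint angles; "dq": joint speeds; "joint_torque": joint torques, N m; "position": TCP position; "tcp_rot": TCP orientation; "contact_force": force on the tool from outside, world axes, zero at the start; "wrist_torque": the same for the moment, N m; "gripper_width": opening from 0.0 (shut) to 1.0 (fully open).
Only numpy, scipy, OpenCV 4.12 (cv2) and the standard library are available. Lean on these libraries where they do the work, as an engineer would, in place of code of your own. Each camera call takes 0.05 s, during which the arm holds its last target.

## Working session

There is one attempt and no reset: what is moved stays moved. The work goes in short steps, Python scripts to look and compute and a tool call to move; the robot and the scene stay as the last step left them, time stands still between calls to the robot, and variables do not carry over. Pictures are saved under pics/ and viewed, and the job is handed in when it is done.

Besides the shell and the picture viewer there is one more tool, called after "Request:" as name(argument=value, ...), one argument or row to a line, values as JSON. carry_out: Moves the arm, as the interface text tells. Its arguments: {"type":"object","properties":{"fingers":{"type":"array","items":{"type":"number"}},"offset":{"type":"array","items":{"type":"array","items":{"type":"number"}}},"turn":{"type":"array","items":{"type":"number"}},"newtons":{"type":"number"}},"required":["fingers","offset","turn"]}

```bash
ls; mkdir -p pics
python3 - <<'E'
from rig import r, eyes
import cv2,numpy as np
print(r.get_obs())
for n in ("scene","top"):
    p,d=eyes.camera(n); cv2.imwrite(f"pics/{n}0.png",p); np.save(f"pics/{n}0.npy",d)
    print(n,eyes.camera_params(n))
E
```

```text
pics
{'time_s': 0.0, 'q': array([ 1.07767537e+00,  2.91276800e-01, -1.54111675e-01,  1.12668687e+00,
        1.44514021e-05,  1.43147741e+00]), 'dq': array([ 0.00110974, -0.00233218,  0.00065073,  0.00060401,  0.00063406,
        0.00021313]), 'joint_torque': array([ 1.15732168e-03, -5.37132239e+01,  3.31372583e+01,  1.56297121e-02,
       -1.64527592e-05,  2.13994105e-05]), 'position': array([181.69355591, 492.10474385, 230.73957342]), 'tcp_rot': array([-3.14032804e+00, -1.91926274e-04,  2.78779048e+00]), 'contact_force': array([-0.89760765,  0.98269631, -0.13546613]), 'wrist_torque': array([ 0.02948209,  0.06310195, -0.00209586]), 'gripper_width': 1.0029337255265471}
scene {'mtx': array([[492.76494646,   0.        , 320.50804629],
       [  0.        , 492.76494646, 244.8647985 ],
       [  0.        ,   0.        ,   1.        ]]), 'T': array([[-5.41320936e-01,  6.95060173e-01, -4.73141628e-01,
         1.15225561e+03],
       [ 8.40774173e-01,  4.41843702e-01, -3.12846500e-01,
         4.05940795e+02],
       [-8.39249390e-03, -5.67155621e-01, -8.23567889e-01,
         1.12030846e+03],
       [ 0.00000000e+00,  0.00000000e+00,  0.00000000e+00,
         1.00000000e+00]])}
top {'mtx': array([[482.94618055,   0.        , 321.13838199],
       [  0.        , 482.94618055, 241.14738596],
       [  0.        ,   0.        ,   1.        ]]), 'T': array([[ 7.48757070e-03, -9.94073578e-01,  1.08451174e-01,
         4.72735841e+02],
       [-9.99960416e-01, -6.92202629e-03,  5.59026570e-03,
         3.53083886e+01],
       [-4.80643355e-03, -1.08488739e-01, -9.94086059e-01,
         1.08462914e+03],
       [ 0.00000000e+00,  0.00000000e+00,  0.00000000e+00,
         1.00000000e+00]])}
```

View pics/scene0.png

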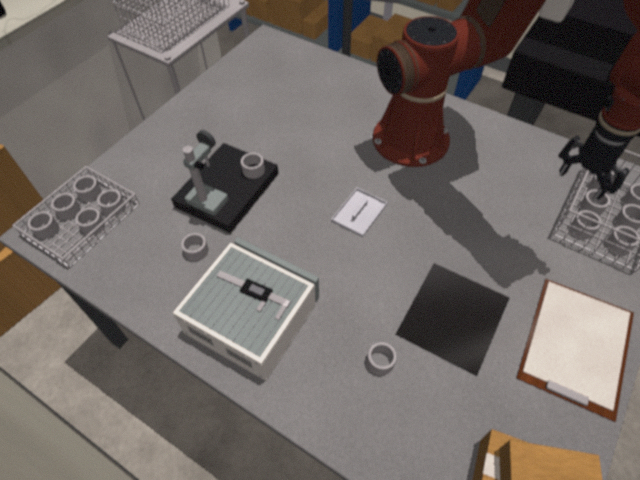

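View pics/top0.png

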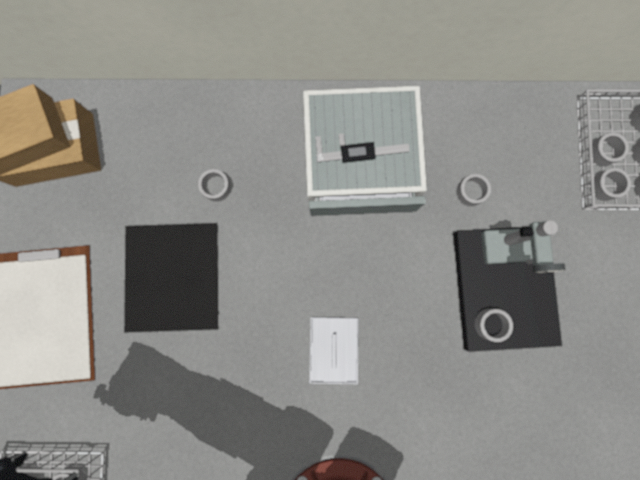

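The scene shows the cabinet (top view 365,145) with the caliper on top and the drawer front near row 203. The mat is on the left (171,277). The granite plate is on the right (508,290), with its stand at (520,245) and sleeve_c at (495,325). A small look-alike tray lies on the bench at (335,350), and the crates hold look-alike rings. Next I'll measure.

```bash
cat > h.py <<'E'
import numpy as np,cv2
from rig import r,eyes
def world(n,d,P=None):
    P=P or eyes.camera_params(n); K=P['mtx'];T=P['T']
    v,u=np.mgrid[0:480,0:640]
    c=np.stack([(u-K[0,2])/K[0,0]*d,(v-K[1,2])/K[1,1]*d,d],-1)
    return c@T[:3,:3].T+T[:3,3]
def pix(n,p,P=None):
    P=P or eyes.camera_params(n);K=P['mtx'];T=P['T']
    c=T[:3,:3].T@(np.asarray(p,float)-T[:3,3]); q=K@c; return q[:2]/q[2]
def ray(n,u,v,z,P=None):
    P=P or eyes.camera_params(n);K=P['mtx'];T=P['T']
    d=T[:3,:3]@np.array([(u-K[0,2])/K[0,0],(v-K[1,2])/K[1,1],1]);o=T[:3,3]
    return o+d*(z-o[2])/d[2]
E
python3 - <<'E'
from h import *
d=np.load('pics/top0.npy');W=world('top',d);img=cv2.imread('pics/top0.png')
z=W[...,2]
print('bench',np.median(z[250:300,240:300]))
def rect(m,name):
    n,l,s,c=cv2.connectedComponentsWithStats(m.astype(np.uint8))
    i=1+np.argmax(s[1:,4]);mm=l==i
    R=cv2.minAreaRect(W[mm][:,:2].astype(np.float32));print(name,R,np.median(z[mm]),s[i])
box=np.zeros((480,640),bool);box[80:230,290:440]=1
rect(box&(z>104)&(z<118)&(d>0),'cab top')
b=np.zeros_like(box);b[190:215,300:435]=1
rect(b&(z>100)&(z<109.5),'front')
b=np.zeros_like(box);b[220:360,440:570]=1
rect(b&(z>35)&(z<52),'plate')
g=img.max(2)
b=np.zeros_like(box);b[215:340,115:230]=1
rect(b&(g<50),'mat')
rect((lambda b:b)(np.pad(np.ones((75,50),bool),((312,93),(308,282))))&(img.min(2)>170),'small tray')
for u,v in [(365,203),(365,207),(365,199),(365,195),(365,191)]:print(u,v,W[v,u].round(0))
E
python3 - <<'E'
import cv2
a=cv2.imread('pics/top0.png')
c=cv2.resize(a[180:220,295:440],None,fx=5.5,fy=5.5,interpolation=2);cv2.imwrite('pics/c1.png',c)
E
```

```text
bench 0.11803439492814505
cab top ((790.219970703125, -47.14002227783203), (226.23361206054688, 244.6877899169922), 2.8613839149475098) 112.32662930483036 [  304    86   123   111 11341]
front ((660.7255859375, -53.10535430908203), (17.317642211914062, 239.68833923339844), 2.8629438877105713) 106.61548395512239 [309 196 117  14 880]
plate ((489.29986572265625, -362.2364501953125), (260.013671875, 202.31228637695312), 4.012966156005859) 44.23815165872588 [ 456  227  107  125 7940]
mat ((513.684326171875, 258.6943664550781), (232.61160278320312, 442.9536437988281), 2.398252487182617) 2.935630902478806 [ 126  224   92  107 9084]
small tray ((374.9573669433594, 12.740211486816406), (105.15091705322266, 195.0690155029297), 89.39440155029297) 2.7391149269176367 [ 309  318   49   67 3138]
365 203 [659. -49. 108.]
365 207 [653. -50.  94.]
365 199 [667. -49. 108.]
365 195 [684. -52.  65.]
365 191 [683. -48. 113.]
```

View pics/c1.png

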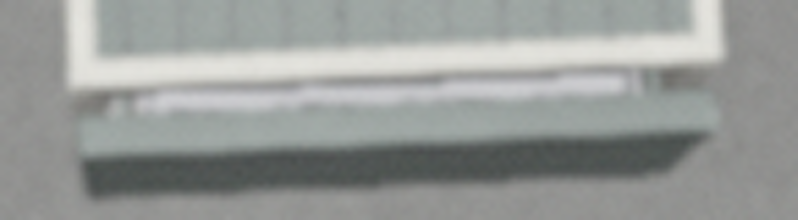

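```bash
cat >> h.py <<'E'
CY=0.050
CO=np.array([777.7,-47.8])
def cab(x,y): 
    c,s=np.cos(CY),np.sin(CY); return CO+np.array([c*x-s*y,s*x+c*y])
def to(p,yaw=None):
    o=r.get_obs();R=cv2.Rodrigues(np.zeros(3))[0]
    from scipy.spatial.transform import Rotation as Ro
    R=Ro.from_euler('xyz',o['tcp_rot']).as_matrix()
    off=R.T@(np.asarray(p,float)-o['position'])
    dy=None if yaw is None else -((yaw-o['tcp_rot'][2]+np.pi)%(2*np.pi)-np.pi)
    n=max(np.linalg.norm(off)/41.7,abs(dy or 0)/.125)
    print('to',np.round(p,1),'off',off.round(1),'turn(about tool z)',dy and round(dy,3),'rows',round(n,1))
def st():
    o=r.get_obs();print(round(o['time_s'],2),o['position'].round(1),o['tcp_rot'].round(3),'F',o['contact_force'].round(1),'w',round(o['gripper_width'],3),'q',o['q'].round(2))
E
python3 - <<'E'
from h import *
c=[ray('top',u,v,3)[:2] for u,v in [(125,225),(217.5,223.5),(218,328),(126,331.5)]]
R=cv2.minAreaRect(np.float32(c));print('mat',R,np.round(c))
to((*cab(-160,0),200),np.pi+CY); to((*cab(-160,0),70),np.pi+CY)
print(cab(-125,0),cab(-117,0))
E
```

```text
mat ((509.1794128417969, 377.02276611328125), (238.1300506591797, 209.7267303466797), 2.0356285572052) [[624. 486.]
 [629. 276.]
 [396. 268.]
 [387. 472.]]
to [617.9 -55.8 200. ] off [-599.  -362.8   31.1] turn(about tool z) -0.404 rows 16.8
to [617.9 -55.8  70. ] off [-599.  -362.7  161.1] turn(about tool z) -0.404 rows 17.2
[652.85621745 -54.04739616] [660.84621953 -53.6475628 ]
```

Request:
carry_out(
  fingers=[0, 0, 0, 0, 0, 0, 0, 0],
  offset=[
    [-36, -22, 2],
    [-72, -43, 4],
    [-107, -65, 6],
    [-143, -86, 8],
    [-178, -108, 10],
    [-213, -129, 12],
    [-249, -151, 14],
    [-285, -172, 16],
  ],
  turn=[-0.05, -0.1, -0.15, -0.2, -0.25, -0.3, -0.35, -0.4],
  newtons=40,
)

```text
time_s: 0.77
position: [389.6, 230.6, 214.9]
tcp_rot: [-3.141, -0.001, -3.093]
contact_force: [0.7, 0.9, -0.5]
gripper_width: 0.001
```

```bash
python3 -c "
from h import *
st();to((*cab(-160,0),120),np.pi+CY)"
```

```text
0.77 [389.6 230.6 214.9] [-3.141e+00 -1.000e-03 -3.093e+00] F [ 0.7  0.9 -0.5] w 0.001 q [ 0.37  0.17 -0.36  1.04 -0.    0.32]
to [617.9 -55.8 120. ] off [-214.1 -297.2   95. ] turn(about tool z) -0.001 rows 9.1
```

Request:
carry_out(
  fingers=[0, 0, 0, 0, 0, 0, 0, 0],
  offset=[
    [-24, -32, 10],
    [-48, -65, 20],
    [-72, -97, 30],
    [-95, -130, 40],
    [-119, -163, 50],
    [-143, -196, 62],
    [-167, -228, 74],
    [-190, -262, 85],
  ],
  turn=[0, 0, 0, 0, 0, 0, 0, 0],
)

```text
time_s: 1.43
position: [591.0, -21.1, 129.7]
tcp_rot: [-3.141, -0.001, -3.093]
contact_force: [1.7, 1.4, -0.0]
gripper_width: -0.002
```

```bash
python3 -c "
from h import *
st();to((*cab(-160,0),70),np.pi+CY);to((*cab(-141,0),70),np.pi+CY)"
```

```text
1.43 [591.  -21.1 129.7] [-3.141e+00 -1.000e-03 -3.093e+00] F [ 1.7  1.4 -0. ] w -0.002 q [-0.16  0.49 -0.13  0.95 -0.   -0.21]
to [617.9 -55.8  70. ] off [-25.3 -35.9  59.7] turn(about tool z) -0.001 rows 1.8
to [636.9 -54.8  70. ] off [-44.3 -35.9  59.7] turn(about tool z) -0.001 rows 2.0
```

Request:
carry_out(
  fingers=[0, 0, 0, 0, 0],
  offset=[
    [-12, -18, 30],
    [-25, -36, 60],
    [-35, -36, 60],
    [-42, -36, 60],
    [-42, -36, 60],
  ],
  turn=[0, 0, 0, 0, 0],
)

```text
time_s: 1.85
position: [635.7, -55.1, 69.4]
tcp_rot: [-3.141, -0.001, -3.093]
contact_force: [-1.1, 0.2, 0.4]
gripper_width: -0.003
```

```bash
python3 -c "
from h import *
st();to((*cab(-130,0),70),np.pi+CY)"
```

```text
1.85 [635.7 -55.1  69.4] [-3.141e+00 -1.000e-03 -3.093e+00] F [-1.1  0.2  0.4] w -0.003 q [-0.2   0.63 -0.06  0.88 -0.   -0.25]
to [647.9 -54.3  70. ] off [-12.2   0.2  -0.6] turn(about tool z) -0.001 rows 0.3
```

Request:
carry_out(
  fingers=[0, 0, 0, 0, 0, 0],
  offset=[
    [-3, 0, 0],
    [-5, 0, 0],
    [-7, 0, 0],
    [-8, 0, 0],
    [-9, 0, 0],
    [-9, 0, 0],
  ],
  turn=[0, 0, 0, 0, 0, 0],
)

```text
time_s: 2.35
position: [643.4, -54.2, 69.7]
tcp_rot: [-3.141, -0.003, -3.093]
contact_force: [-6.3, 0.5, 3.9]
gripper_width: 0.001
```

Request:
carry_out(
  fingers=[0, 0, 0, 0, 0, 0],
  offset=[
    [-1.5, 0, 0],
    [-3, 0, 0],
    [-4, 0, 0],
    [-5, 0, 0],
    [-5.5, 0, 0],
    [-5.5, 0, 0],
  ],
  turn=[0, 0, 0, 0, 0, 0],
)

```text
time_s: 2.85
position: [646.6, -54.0, 69.8]
tcp_rot: [-3.141, -0.007, -3.093]
contact_force: [-10.3, -1.7, 4.3]
gripper_width: -0.002
```

Request:
carry_out(
  fingers=[0, 0, 0, 0],
  offset=[
    [-3.5, 0, 0],
    [-4.5, 0, 0],
    [-5.5, 0, 0],
    [-5.5, 0, 0],
  ],
  turn=[0, 0, 0, 0],
)

```text
time_s: 3.18
position: [649.7, -53.9, 69.8]
tcp_rot: [-3.14, -0.011, -3.093]
contact_force: [-9.0, -1.6, 5.5]
gripper_width: 0.003
```

Request:
carry_out(
  fingers=[0, 0, 0, 0.3, 0.5, 0.5, 0.5, 0.5],
  offset=[
    [35, 0, 0],
    [72, 0, 0],
    [100, 0, 0],
    [100, 0, -30],
    [100, 0, -60],
    [100, 0, -95],
    [100, 0, -95],
    [100, 0, -95],
  ],
  turn=[0, 0, 0, 0.12, 0.24, 0.36, 0.48, 0.6],
)

```text
time_s: 3.85
position: [552.6, -58.8, 168.9]
tcp_rot: [-3.136, -0.003, 2.585]
contact_force: [-0.5, 0.6, -0.5]
gripper_width: 0.499
```

Run:
```python
from h import *
p,d=eyes.camera('top');cv2.imwrite('pics/top1.png',p);W=world('top',d);z=W[...,2]
st()
b=np.zeros(z.shape,bool);b[195:270,295:440]=1
m=b&(z>100)&(z<109.5)
n,l,s,c=cv2.connectedComponentsWithStats(m.astype(np.uint8));i=1+np.argmax(s[1:,4])
print(cv2.minAreaRect(W[l==i][:,:2].astype(np.float32)),s[i])
```

```text
3.9 [551.8 -58.6 167.7] [-3.135 -0.005  2.576] F [0.1 0.3 0.2] w 0.499 q [-0.23  0.4  -0.17  1.01 -0.    0.33]
((607.3125610351562, 25.989238739013672), (16.712356567382812, 76.1566162109375), 3.153068780899048) [310 224  38   9 269]
```

View pics/top1.png

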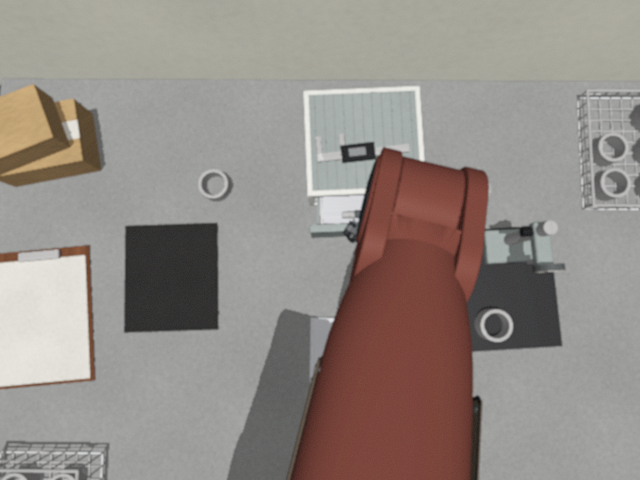

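```bash
python3 -c "
from h import *
to((*cab(-167,0),165),np.pi/2+CY);to((*cab(-167,0),88),np.pi/2+CY)"
```

```text
to [610.9 -56.1 165. ] off [-48.6  33.8   2.2] turn(about tool z) 0.955 rows 7.6
to [610.9 -56.1  88. ] off [-49.   34.3  79.2] turn(about tool z) 0.955 rows 7.6
```

Request:
carry_out(
  fingers=[0.5, 0.5, 0.5, 0.5, 0.5, 0.5, 0.5, 0.5],
  offset=[
    [-16, 11, 2],
    [-32, 22, 2],
    [-49, 34, 2],
    [-49, 34, 2],
    [-49, 34, 2],
    [-49, 34, 5],
    [-49, 34, 20],
    [-49, 34, 30],
  ],
  turn=[0.12, 0.24, 0.36, 0.48, 0.6, 0.72, 0.84, 0.955],
)

```text
time_s: 4.57
position: [611.1, -56.0, 136.6]
tcp_rot: [-3.134, 0.002, 1.618]
contact_force: [-0.9, 0.1, -1.0]
gripper_width: 0.499
```

```bash
python3 -c "
from h import *
st();to((*cab(-167,0),88),np.pi/2+CY)
p,d=eyes.camera('wrist');cv2.imwrite('pics/w1.png',p)"
```

```text
4.57 [611.1 -56.  136.6] [-3.134e+00  2.000e-03  1.618e+00] F [-0.9  0.1 -1. ] w 0.499 q [-0.21  0.53 -0.05  1.   -0.    1.32]
to [610.9 -56.1  88. ] off [-0.   0.2 48.6] turn(about tool z) -0.002 rows 1.2
```

View pics/w1.png

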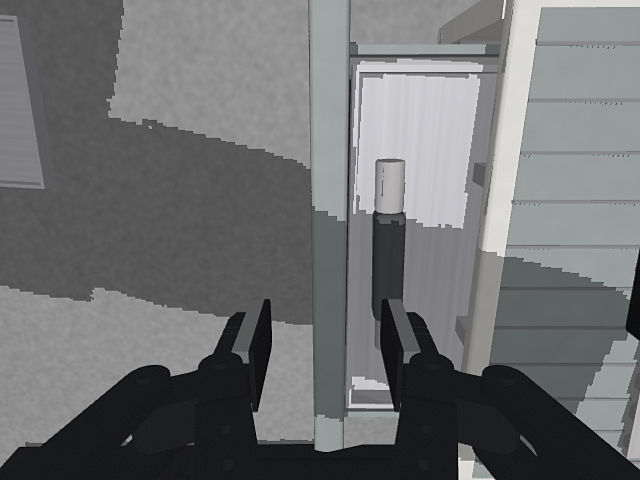

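The wrist view shows the drawer front's top edge (column 330) centred between the fingers (columns 262 and 392). The near plug gauge is at (390,240). I'll go down and pinch.

Request:
carry_out(
  fingers=[0.5, 0.5, 0.5, 0, 0, 0, 0],
  offset=[
    [0, 0, 25],
    [0, 0, 47],
    [0, 0, 48.5],
    [0, 0, 48.5],
    [0, 0, 48.5],
    [0, 0, 48.5],
    [0, 0, 48.5],
  ],
  turn=[0, 0, 0, 0, 0, 0, 0],
  newtons=40,
)

```text
time_s: 5.2
position: [610.5, -56.0, 87.7]
tcp_rot: [-3.133, 0.002, 1.611]
contact_force: [-0.6, 0.8, 3.9]
gripper_width: 0.174
```

Request:
carry_out(
  fingers=[0, 0, 0, 0, 0, 0, 0, 0],
  offset=[
    [0, -10, 0],
    [0, -24, 0],
    [0, -40, 0],
    [0, -56, 0],
    [0, -72, 0],
    [0, -88, 0],
    [0, -101, 0],
    [0, -108, 0],
  ],
  turn=[0, 0, 0, 0, 0, 0, 0, 0],
)

```text
time_s: 5.87
position: [502.9, -61.2, 88.2]
tcp_rot: [-3.136, 0.004, 1.612]
contact_force: [30.7, -0.5, -49.0]
gripper_width: 0.175
```

Request:
carry_out(
  fingers=[0, 0],
  offset=[
    [0, -1, 0],
    [0, -1, 0],
  ],
  turn=[0, 0],
)

```text
time_s: 6.03
position: [503.1, -61.2, 88.1]
tcp_rot: [-3.139, 0.003, 1.612]
contact_force: [8.0, 0.7, -19.2]
gripper_width: 0.176
```

```bash
python3 -c "
from h import *
st()
p,d=eyes.camera('scene');cv2.imwrite('pics/s2.png',p)"
```

```text
6.03 [503.1 -61.2  88.1] [-3.139e+00  3.000e-03  1.612e+00] F [  8.    0.7 -19.2] w 0.176 q [-0.26  0.39 -0.42  0.76 -0.    1.27]
```

View pics/s2.png

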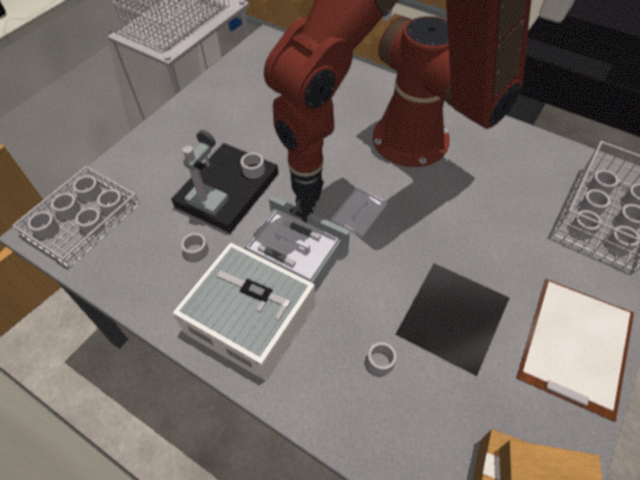

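Request:
carry_out(
  fingers=[0.45, 0.45, 0.45, 0.5, 0.5, 0.5, 0.5],
  offset=[
    [0, 0, 0],
    [0, 0, -4],
    [0, 0, -40],
    [0, 0, -80],
    [0, 20, -110],
    [0, 40, -110],
    [0, 40, -110],
  ],
  turn=[0, 0, 0, 0, 0, 0, 0],
)

```text
time_s: 6.67
position: [547.7, -59.8, 201.3]
tcp_rot: [3.138, 0.005, 1.613]
contact_force: [-0.7, 0.2, -1.5]
gripper_width: 0.501
```

Run:
```python
from h import *
st()
P=eyes.camera_params('wrist');p,d=eyes.camera('wrist');cv2.imwrite('pics/w2.png',p);np.save('pics/w2.npy',d);import pickle;pickle.dump(P,open('pics/w2.pkl','wb'))
W=world('wrist',d,P)
z=W[...,2]
m=(z>94)&(z<101)&(d>0)&(W[...,0]>540)&(W[...,0]<660)
print(m.sum(),cv2.minAreaRect(W[m][:,:2].astype(np.float32)),np.median(z[m]))
```

```text
6.67 [547.7 -59.8 201.3] [3.138 0.005 1.613] F [-0.7  0.2 -1.5] w 0.501 q [-0.24  0.35 -0.14  1.07 -0.    1.29]
2851 ((585.314453125, -57.290550231933594), (12.315160751342773, 99.38883209228516), 2.6468191146850586) 98.31643810329408
```

View pics/w2.png

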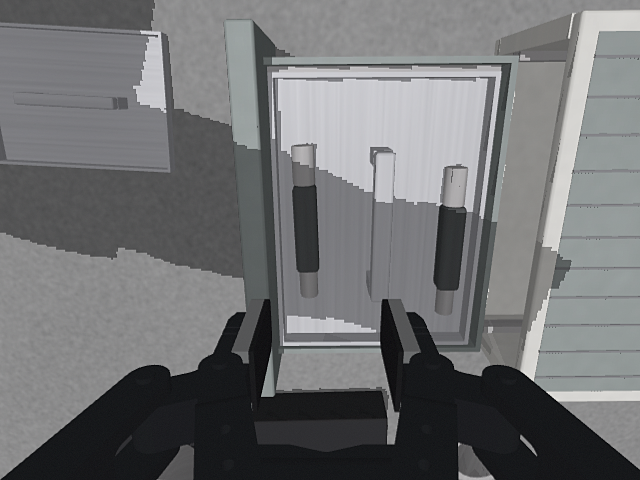

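Handle bar found at (585,-57), top 98 mm, 12 x 99 mm, yaw 2.65°, which matches the description. One plug gauge lies on each side of it, at (305,220) and (450,240). I'll grasp it.

```bash
python3 -c "
from h import *
to((585.3,-57.3,120),1.618);to((585.3,-57.3,74),1.618)"
```

```text
to [585.3 -57.3 120. ] off [ 0.7 40.3 79.6] turn(about tool z) -0.005 rows 2.1
to [585.3 -57.3  74. ] off [  0.9  40.3 125.6] turn(about tool z) -0.005 rows 3.2
```

Request:
carry_out(
  fingers=[0.42, 0.42, 0.42, 0.42, 0.42],
  offset=[
    [1, 20, 10],
    [1, 40, 35],
    [1, 40, 70],
    [1, 40, 85],
    [1, 40, 85],
  ],
  turn=[0, 0, 0, 0, 0],
)

```text
time_s: 7.13
position: [581.2, -56.4, 110.5]
tcp_rot: [-3.133, 0.002, 1.613]
contact_force: [-0.4, 0.3, -0.1]
gripper_width: 0.419
```

```bash
python3 -c "
from h import *
st()
p,d=eyes.camera('wrist');cv2.imwrite('pics/w3.png',p)
to((585.3,-57.3,74),1.618)"
```

```text
7.13 [581.2 -56.4 110.5] [-3.133e+00  2.000e-03  1.613e+00] F [-0.4  0.3 -0.1] w 0.419 q [-0.22  0.5  -0.17  0.91 -0.    1.31]
to [585.3 -57.3  74. ] off [-0.6  2.9 38.9] turn(about tool z) -0.005 rows 0.9
```

View pics/w3.png

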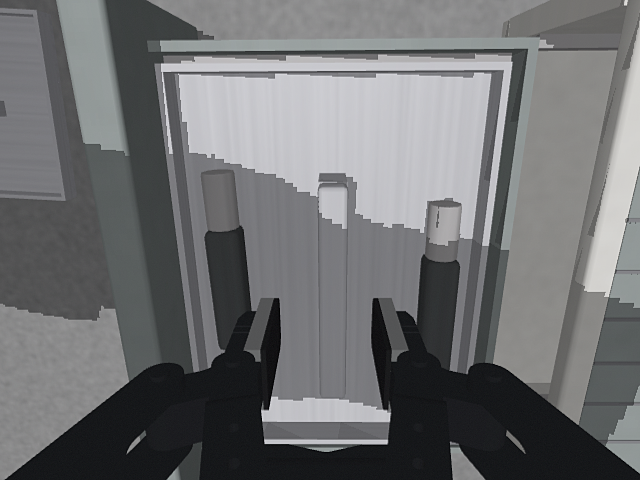

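Request:
carry_out(
  fingers=[0.34, 0.34, 0.34, 0.34, 0, 0, 0, 0],
  offset=[
    [-0.5, 3, 0],
    [-0.5, 3, 15],
    [-0.5, 3, 33],
    [-0.5, 3, 37],
    [-0.5, 3, 37],
    [-0.5, 3, 37],
    [-0.5, 3, 37],
    [-0.5, 3, 37],
  ],
  turn=[0, 0, 0, 0, 0, 0, 0, 0],
  newtons=70,
)

```text
time_s: 7.85
position: [585.9, -57.3, 77.0]
tcp_rot: [-3.138, 0.003, 1.613]
contact_force: [-1.8, 0.4, 2.2]
gripper_width: 0.121
```

```bash
python3 -c "
from h import *
st()"
```

```text
7.85 [585.9 -57.3  77. ] [-3.138e+00  3.000e-03  1.613e+00] F [-1.8  0.4  2.2] w 0.121 q [-0.22  0.54 -0.2   0.83 -0.    1.31]
```

Request:
carry_out(
  fingers=[0, 0, 0, 0, 0, 0, 0, 0],
  offset=[
    [0, 0, -4],
    [0, 0, -12],
    [0, 0, -24],
    [0, 0, -38],
    [0, 0, -52],
    [0, 0, -66],
    [0, 0, -76],
    [0, 0, -82],
  ],
  turn=[0, 0, 0, 0, 0, 0, 0, 0],
)

```text
time_s: 8.52
position: [586.9, -57.1, 160.8]
tcp_rot: [-3.139, 0.004, 1.613]
contact_force: [0.5, -0.0, -3.9]
gripper_width: 0.118
```

```bash
python3 -c "
from h import *
st();to((509,377,158),1.571+.035)
p,d=eyes.camera('wrist');cv2.imwrite('pics/w4.png',p)
p,d=eyes.camera('scene');cv2.imwrite('pics/s4.png',p)"
```

```text
8.52 [586.9 -57.1 160.8] [-3.139  0.004  1.613] F [ 0.5 -0.  -3.9] w 0.118 q [-0.22  0.46 -0.09  1.02 -0.    1.31]
to [509 377 158] off [437.  -59.5   1.3] turn(about tool z) 0.007 rows 10.6
```

View pics/w4.png

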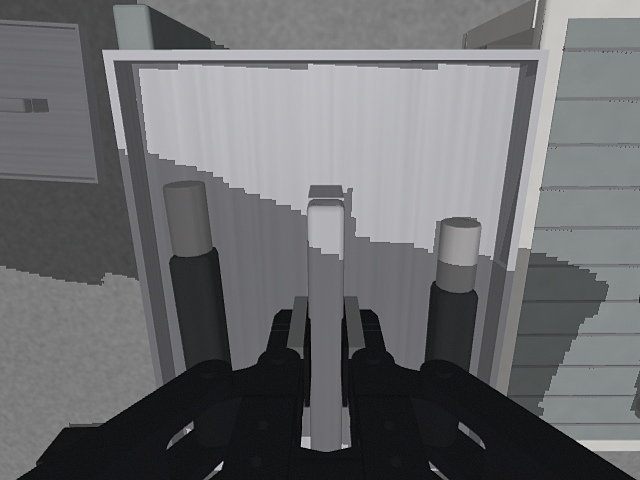

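View pics/s4.png

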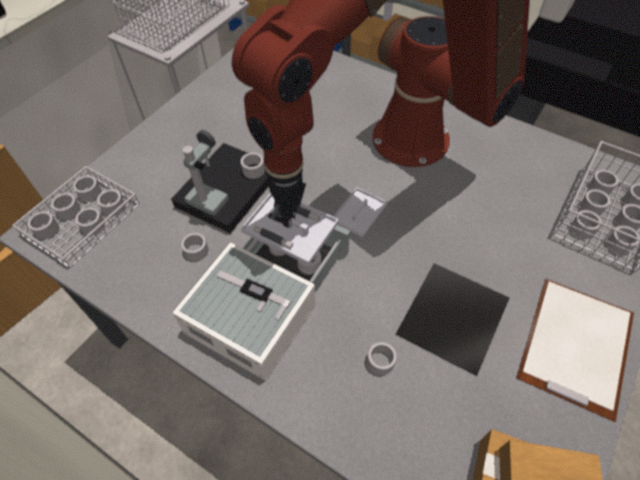

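Request:
carry_out(
  fingers=[0, 0, 0, 0, 0, 0, 0, 0],
  offset=[
    [4, -0.5, 0],
    [14, -2, 0],
    [30, -4, 0],
    [50, -7, 0],
    [72, -10, 0],
    [95, -13, 0],
    [118, -16, 0],
    [141, -19, 0],
  ],
  turn=[0, 0, 0, 0, 0, 0, 0, 0],
)

```text
time_s: 9.28
position: [560.7, 84.8, 158.9]
tcp_rot: [-3.138, 0.004, 1.613]
contact_force: [0.7, 0.1, -4.8]
gripper_width: 0.124
```

Request:
carry_out(
  fingers=[0, 0, 0, 0, 0, 0, 0, 0],
  offset=[
    [27, -4, 0],
    [50, -7, 0],
    [73, -10, 0],
    [96, -13, 0],
    [119, -16, 0],
    [142, -20, 0],
    [165, -23, 0],
    [188, -26, 0],
  ],
  turn=[0, 0, 0, 0, 0, 0, 0, 0],
)

```text
time_s: 9.95
position: [525.2, 273.1, 157.4]
tcp_rot: [-3.136, 0.004, 1.614]
contact_force: [0.5, -0.6, -5.8]
gripper_width: 0.121
```

```bash
python3 -c "
from h import *
st();to((509,377,158),1.571+.035)"
```

```text
9.95 [525.2 273.1 157.4] [-3.136  0.004  1.614] F [ 0.5 -0.6 -5.8] w 0.121 q [ 0.36  0.47 -0.08  1.02 -0.    1.89]
to [509 377 158] off [104.4 -11.7  -0.9] turn(about tool z) 0.008 rows 2.5
```

Request:
carry_out(
  fingers=[0, 0, 0, 0, 0, 0, 0, 0],
  offset=[
    [26, -3, 0],
    [48, -5, 0],
    [67, -7, 0],
    [83, -9, 0],
    [95, -11, 4],
    [102, -12, 14],
    [104, -12, 28],
    [104, -12, 42],
  ],
  turn=[0, 0, 0, 0, 0, 0, 0, 0],
)

```text
time_s: 10.62
position: [508.1, 376.7, 113.7]
tcp_rot: [-3.136, 0.004, 1.614]
contact_force: [-0.7, 0.4, -4.6]
gripper_width: 0.122
```

Request:
carry_out(
  fingers=[0, 0, 0, 0, 0, 0, 0],
  offset=[
    [0, 0, 20],
    [0, 0, 36],
    [0, 0, 50],
    [0, 0, 62],
    [0, 0, 71],
    [0, 0, 77],
    [0, 0, 80],
  ],
  turn=[0, 0, 0, 0, 0, 0, 0],
)

```text
time_s: 11.2
position: [507.2, 375.7, 32.5]
tcp_rot: [-3.135, 0.005, 1.614]
contact_force: [-0.6, -0.7, -5.4]
gripper_width: 0.125
```

```bash
python3 -c "
from h import *
st();to((509,377,18),1.571+.035)
p,d=eyes.camera('scene');cv2.imwrite('pics/s5.png',cv2.resize(p[230:400,370:540],None,fx=3.5,fy=3.5))"
```

```text
11.2 [507.2 375.7  32.5] [-3.135  0.005  1.614] F [-0.6 -0.7 -5.4] w 0.125 q [ 0.52  0.66 -0.11  0.81 -0.    2.05]
to [509 377  18] off [ 1.3  2.  14.4] turn(about tool z) 0.008 rows 0.4
```

View pics/s5.png

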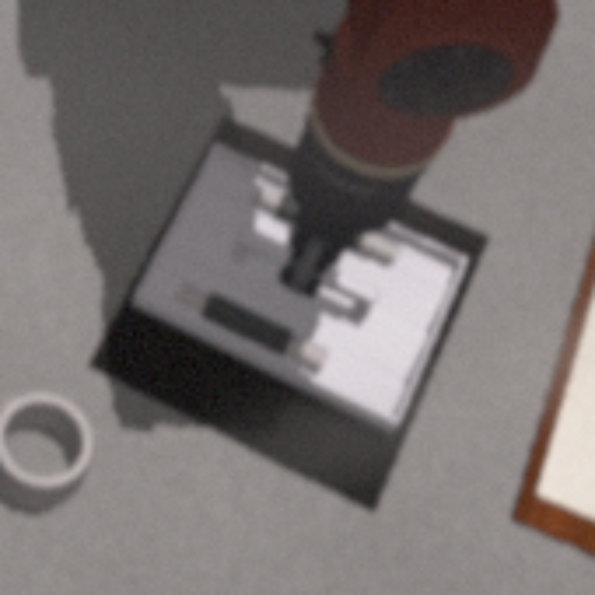

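Request:
carry_out(
  fingers=[0, 0, 0, 0, 0, 0],
  offset=[
    [1, 1, 4],
    [1, 2, 8],
    [1, 2, 11],
    [1, 2, 13],
    [1, 2, 14],
    [1, 2, 14.5],
  ],
  turn=[0, 0, 0, 0, 0, 0],
)

```text
time_s: 11.75
position: [509.0, 376.9, 18.0]
tcp_rot: [-3.135, 0.005, 1.614]
contact_force: [-1.8, -1.1, 0.1]
gripper_width: 0.12
```

Request:
carry_out(
  fingers=[0, 0.15, 0.25, 0.34, 0.34, 0.34, 0.34, 0.34],
  offset=[
    [0, 0, 0.7],
    [0, 0, 0.7],
    [0, 0, 0],
    [0, 0, 0],
    [0, 0, -10],
    [0, 0, -40],
    [0, 0, -80],
    [0, 0, -120],
  ],
  turn=[0, 0, 0, 0, 0, 0, 0, 0],
)

```text
time_s: 12.42
position: [509.2, 377.1, 139.7]
tcp_rot: [-3.134, 0.005, 1.614]
contact_force: [1.3, 0.6, -0.4]
gripper_width: 0.336
```

Request:
carry_out(
  fingers=[1, 1, 1, 1, 1, 1, 1, 1],
  offset=[
    [-30, 2, -25],
    [-65, 5, -50],
    [-105, 8, -60],
    [-146, 12, -60],
    [-187, 16, -60],
    [-228, 21, -60],
    [-269, 26, -60],
    [-310, 32, -60],
  ],
  turn=[0, 0, 0, 0, 0, 0, 0, 0],
)

```text
time_s: 13.08
position: [555.1, 67.2, 202.3]
tcp_rot: [-3.135, 0.005, 1.614]
contact_force: [0.2, 0.8, -0.0]
gripper_width: 1.004
```

Run:
```python
from h import *
st()
p,d=eyes.camera('top');cv2.imwrite('pics/t6.png',p);np.save('pics/t6.npy',d)
W=world('top',d);z=W[...,2]
b=np.zeros(z.shape,bool);b[195:360,100:250]=1
m=b&(z>30)&(z<45);print(m.sum(), cv2.minAreaRect(W[m][:,:2].astype(np.float32)))
```

```text
13.08 [555.1  67.2 202.3] [-3.135  0.005  1.614] F [ 0.2  0.8 -0. ] w 1.004 q [-0.01  0.38 -0.1   1.09 -0.01  1.52]
320 ((579.4931030273438, 323.916748046875), (82.607421875, 244.50997924804688), 54.795936584472656)
```

View pics/t6.png

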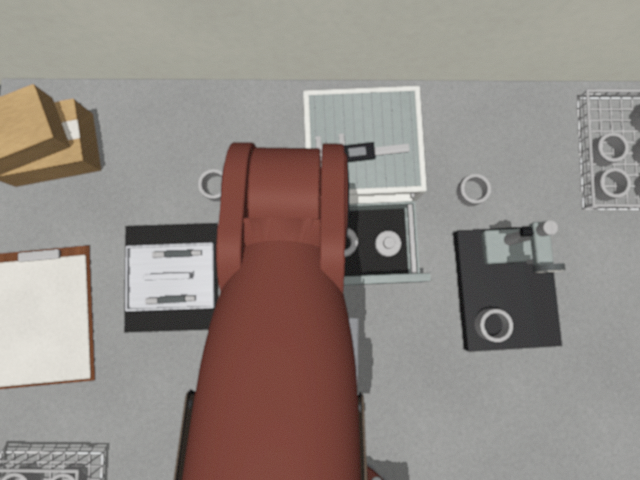

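The tray lies on the mat at (170,277) with both plug gauges in it. In the drawer, the ring is at about (345,242), partly hidden by the arm, and the bossed disc is at (388,243).

Run:
```python
from h import *
import pickle
P=eyes.camera_params('wrist');p,d=eyes.camera('wrist');cv2.imwrite('pics/w7.png',p);np.save('pics/w7.npy',d);pickle.dump(P,open('pics/w7.pkl','wb'))
W=world('wrist',d,P);z=W[...,2]
m=(d>0)&(z>52)&(z<64)&(W[...,0]>520)&(W[...,0]<650)&(W[...,1]>-145)&(W[...,1]<45)
n,l,s,c=cv2.connectedComponentsWithStats(m.astype(np.uint8))
for i in range(1,n):
    if s[i,4]>100:
        q=W[l==i][:,:2].astype(np.float32);print(s[i],cv2.minEnclosingCircle(q),np.median(z[l==i]))
```

```text
[274 231  40   7 170] ((534.4785766601562, 44.228965759277344), 14.324607849121094) 57.90385719614622
[274 248 176   4 519] ((585.0137329101562, 35.69195556640625), 64.89362335205078) 62.533714089920295
[ 321  258   79   74 3016] ((586.6221923828125, -5.507073879241943), 31.24399757385254) 58.34116251807879
[337 385  28  27 601] ((585.949951171875, -104.3702392578125), 12.527702331542969) 58.34917059573564
```

View pics/w7.png

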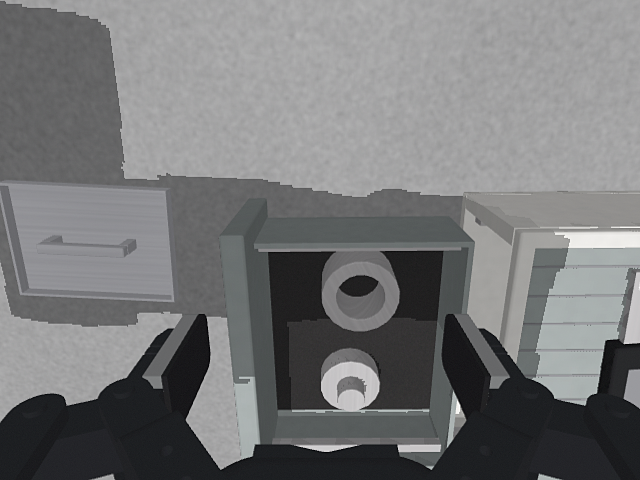

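Run:
```python
from h import *
import pickle
from scipy.spatial.transform import Rotation as Ro
P=pickle.load(open('pics/w7.pkl','rb'));d=np.load('pics/w7.npy');W=world('wrist',d,P)
o=r.get_obs();R=Ro.from_euler('xyz',o['tcp_rot']).as_matrix()
L=(W-o['position'])@R
m=(d>0)&(W[...,2]>190)
q=L[m]
for a in range(-150,20,10):
    k=q[(q[:,2]>=a)&(q[:,2]<a+10)]
    if len(k):print(a,len(k),k.min(0).round(),k.max(0).round())
st();to((586.6,-5.5,150),1.618);to((586.6,-5.5,24),1.618)
```

```text
-90 9408 [  4. -64. -89.] [ 15.  64. -80.]
-80 11867 [ -8. -71. -80.] [ 14.  72. -70.]
-70 14986 [-16. -73. -70.] [ 12.  76. -60.]
-60 3246 [ -6. -70. -60.] [ 11.  74. -50.]
-50 2948 [-16. -55. -50.] [  8.  59. -40.]
-40 2784 [-16. -55. -40.] [  8.  58. -30.]
-30 2171 [-16. -55. -30.] [  8.  58. -20.]
-20 727 [-16. -51. -20.] [  7.  55. -13.]
13.18 [556.3  63.6 202.2] [-3.135  0.007  1.608] F [-1.8  0.7  1. ] w 0.999 q [-0.01  0.38 -0.1   1.09 -0.01  1.52]
to [586.6  -5.5 150. ] off [-69.8  28.   52.5] turn(about tool z) -0.01 rows 2.2
to [586.6  -5.5  24. ] off [-69.   28.8 178.5] turn(about tool z) -0.01 rows 4.6
```

Run:
```python
from h import *
import pickle
P=pickle.load(open('pics/w7.pkl','rb'));d=np.load('pics/w7.npy');W=world('wrist',d,P)
z=W[...,2]
m=(d>0)&(z>102)&(z<110)&(W[...,0]<530)&(W[...,0]>480)&(abs(W[...,1]+5)<30)
print(W[m].min(0),W[m].max(0))
```

```text
[492.66245516 -34.95519627 102.01759623] [511.71537393  24.98639571 109.91548699]
```

Request:
carry_out(
  fingers=[0.83, 0.83, 0.83, 0.83, 0.83],
  offset=[
    [-30, 12, 15],
    [-60, 25, 30],
    [-70, 28, 60],
    [-70, 28, 72],
    [-70, 28, 72],
  ],
  turn=[0, 0, -0.01, -0.01, -0.01],
)

```text
time_s: 13.6
position: [584.7, -6.1, 128.2]
tcp_rot: [-3.131, 0.006, 1.617]
contact_force: [-0.6, 0.2, -0.2]
gripper_width: 0.829
```

Run:
```python
from h import *
P=eyes.camera_params('wrist');st();p,d=eyes.camera('wrist');cv2.imwrite('pics/w8.png',p)
to((586.6,-5.5,27),1.618)
```

```text
13.6 [584.7  -6.1 128.2] [-3.131  0.006  1.617] F [-0.6  0.2 -0.2] w 0.829 q [-0.13  0.48 -0.14  0.95 -0.01  1.39]
to [586.6  -5.5  27. ] off [  0.7   1.9 103. ] turn(about tool z) -0.001 rows 2.5
```

View pics/w8.png

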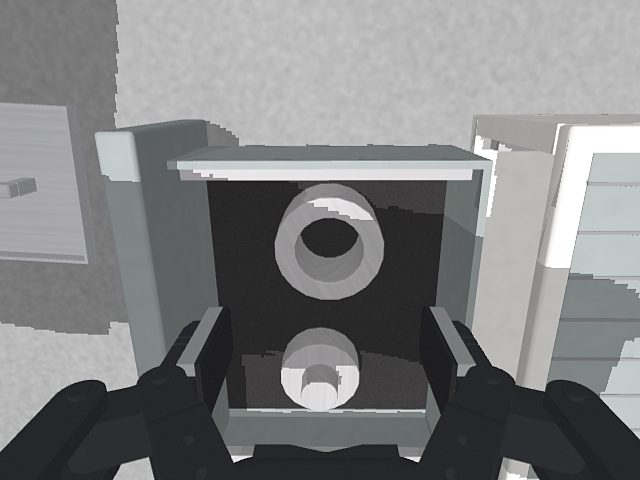

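```bash
python3 - <<'E'
from h import *
print(pix('top',(586.6,-5.5,58)),pix('top',(586,-104.4,58)))
E
python3 -c "
import cv2
a=cv2.imread('pics/t6.png');cv2.imwrite('pics/t6c.png',cv2.resize(a[190:290,300:440],None,fx=5,fy=5,interpolation=2))"
```

```text
[342.92859539 240.43224663] [389.21734442 241.0312696 ]
```

View pics/t6c.png

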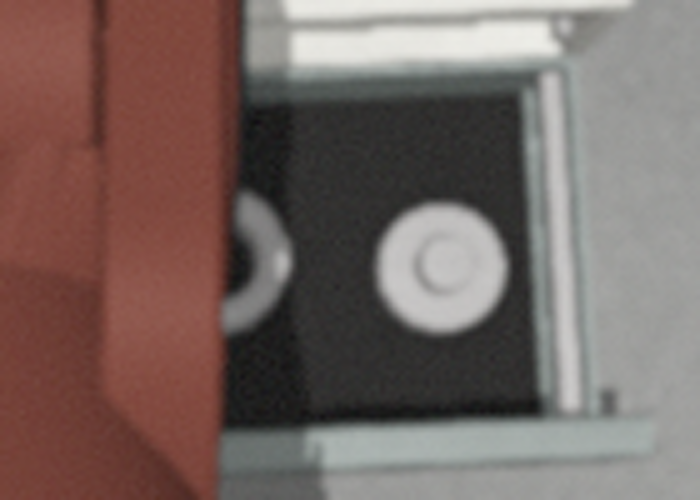

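Request:
carry_out(
  fingers=[0.87, 0.87, 0.87, 0.87, 0.87, 0.87],
  offset=[
    [1, 1, 25],
    [1, 1, 48],
    [1, 1, 68],
    [1, 1, 84],
    [1, 1, 94],
    [1, 1, 101],
  ],
  turn=[0, 0, 0, 0, 0, 0],
)

```text
time_s: 14.15
position: [586.2, -4.6, 29.4]
tcp_rot: [-3.134, 0.006, 1.618]
contact_force: [-0.3, -0.5, 1.1]
gripper_width: 0.869
```

```bash
python3 -c "
from h import *
st();p,d=eyes.camera('wrist');cv2.imwrite('pics/w9.png',p)"
```

```text
14.15 [586.2  -4.6  29.4] [-3.134  0.006  1.618] F [-0.3 -0.5  1.1] w 0.869 q [-0.13  0.59 -0.25  0.73 -0.01  1.4 ]
```

View pics/w9.png

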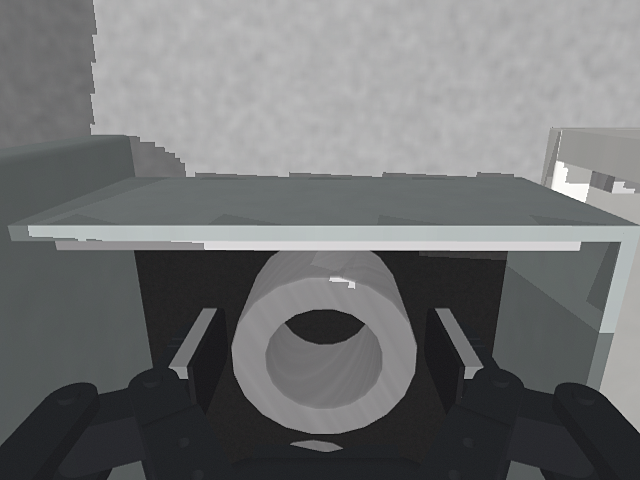

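The ring (centre 324,350) sits centrally between the pads (columns 212 and 434). Closing now.

Request:
carry_out(
  fingers=[0.6, 0.5, 0.5, 0.5, 0.5],
  offset=[
    [0, 0, 2],
    [0, 0, 2],
    [0, 0, 2],
    [0, 0, 2],
    [0, 0, 2],
  ],
  turn=[0, 0, 0, 0, 0],
  newtons=90,
)

```text
time_s: 14.62
position: [587.1, -4.5, 28.0]
tcp_rot: [-3.136, 0.006, 1.619]
contact_force: [0.2, 1.5, 6.7]
gripper_width: 0.696
```

Request:
carry_out(
  fingers=[0.5, 0.5, 0.5, 0.5],
  offset=[
    [0, 0, -2],
    [0, 0, -5],
    [0, 0, -8],
    [0, 0, -10],
  ],
  turn=[0, 0, 0, 0],
)

```text
time_s: 14.95
position: [586.7, -4.5, 38.1]
tcp_rot: [-3.135, 0.006, 1.618]
contact_force: [-0.8, -0.1, -6.4]
gripper_width: 0.697
```

```bash
python3 -c "
from h import *
st();p,d=eyes.camera('wrist');cv2.imwrite('pics/w10.png',p)"
```

```text
14.95 [586.7  -4.5  38.1] [-3.135  0.006  1.618] F [-0.8 -0.1 -6.4] w 0.697 q [-0.13  0.58 -0.25  0.75 -0.01  1.4 ]
```

View pics/w10.png

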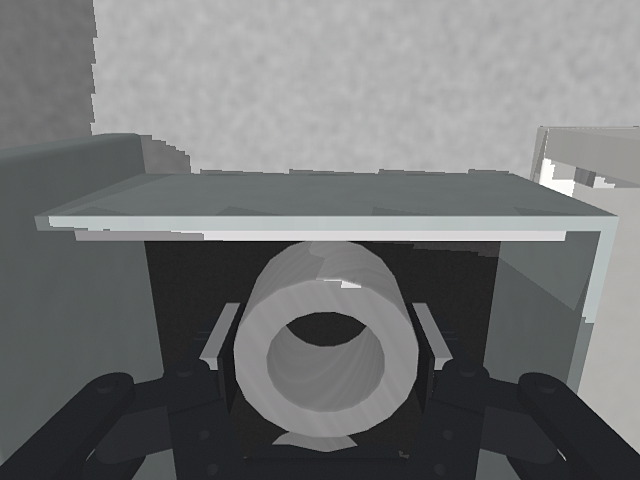

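The ring is held (weight 6.4 N, opening 0.70 ≈ 59 mm) and off the floor. Next I'll lift it over the front and go round clear of the dial.

Run:
```python
from h import *
c,s=np.cos(.07),np.sin(.07)
t=np.array([489.3,-362.2])+np.array([[c,-s],[s,c]])@[-72,-48];print(t)
to((586.7,-4.5,155),1.618);to((415,-240,155),1.618);to((*t,155),1.618)
```

```text
[ 420.83358465 -415.11833302]
to [586.7  -4.5 155. ] off [  -0.7   -1.1 -116.6] turn(about tool z) 0.0 rows 2.8
to [ 415 -240  155] off [-227.8 -183.8 -114.1] turn(about tool z) 0.0 rows 7.5
to [ 420.8 -415.1  155. ] off [-403.  -186.3 -113. ] turn(about tool z) 0.0 rows 11.0
```

Request:
carry_out(
  fingers=[0.5, 0.5, 0.5, 0.5, 0.5, 0.5],
  offset=[
    [0, 0, -10],
    [0, 0, -32],
    [0, 0, -58],
    [0, 0, -84],
    [0, 0, -106],
    [0, 0, -118],
  ],
  turn=[0, 0, 0, 0, 0, 0],
)

```text
time_s: 15.5
position: [588.7, -3.8, 159.9]
tcp_rot: [-3.139, 0.007, 1.618]
contact_force: [1.2, -0.1, -6.2]
gripper_width: 0.702
```

Run:
```python
from h import *
st();to((415,-240,155),1.618);to((420.8,-415.1,155),1.618)
```

```text
15.5 [588.7  -3.8 159.9] [-3.139  0.007  1.618] F [ 1.2 -0.1 -6.2] w 0.702 q [-0.13  0.46 -0.09  1.02 -0.01  1.4 ]
to [ 415 -240  155] off [-227.6 -184.8    7. ] turn(about tool z) 0.0 rows 7.0
to [ 420.8 -415.1  155. ] off [-402.8 -187.3    8.2] turn(about tool z) 0.0 rows 10.7
```

Request:
carry_out(
  fingers=[0.5, 0.5, 0.5, 0.5, 0.5, 0.5, 0.5, 0.5],
  offset=[
    [-8, -8, 0],
    [-28, -26, 0],
    [-56, -50, 0],
    [-88, -76, 0],
    [-122, -104, 0],
    [-156, -132, 0],
    [-190, -158, 0],
    [-220, -178, 0],
  ],
  turn=[0, 0, 0, 0, 0, 0, 0, 0],
)

```text
time_s: 16.17
position: [418.8, -232.5, 161.7]
tcp_rot: [-3.138, 0.006, 1.619]
contact_force: [1.3, -0.3, -6.5]
gripper_width: 0.699
```

Run:
```python
from h import *
st();to((420.8,-415.1,155),1.618)
p,d=eyes.camera('top');cv2.imwrite('pics/t11.png',p)
```

```text
16.17 [ 418.8 -232.5  161.7] [-3.138  0.006  1.619] F [ 1.3 -0.3 -6.5] w 0.699 q [-0.65  0.26 -0.39  0.92 -0.01  0.87]
to [ 420.8 -415.1  155. ] off [-182.4   -6.7    7.9] turn(about tool z) 0.001 rows 4.4
```

View pics/t11.png

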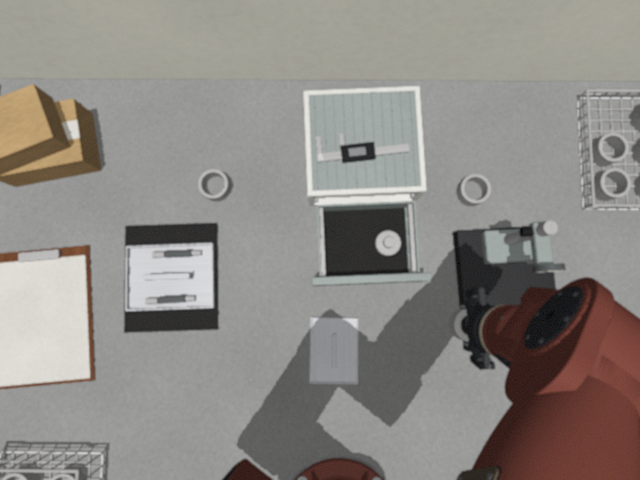

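The drawer now holds only the disc (388,243). The tray with both plugs is on the mat, and the ring is in the gripper. The way to the free half of the plate stays in front of the stand.

Request:
carry_out(
  fingers=[0.5, 0.5, 0.5, 0.5, 0.5, 0.5, 0.5, 0.5],
  offset=[
    [-24, 0, 0],
    [-52, -2, 0],
    [-82, -4, 0],
    [-112, -6, 0],
    [-140, -7, 0],
    [-163, -7, 0],
    [-177, -7, 0],
    [-182, -7, 2],
  ],
  turn=[0, 0, 0, 0, 0, 0, 0, 0],
)

```text
time_s: 16.88
position: [415.5, -423.8, 161.7]
tcp_rot: [-3.135, 0.012, 1.611]
contact_force: [-0.0, -0.4, -7.0]
gripper_width: 0.698
```

Run:
```python
from h import *
st();to((420.8,-415.1,64),1.618)
p,d=eyes.camera('scene');cv2.imwrite('pics/s12.png',cv2.resize(p[90:270,130:370],None,fx=3,fy=3))
```

```text
16.88 [ 415.5 -423.8  161.7] [-3.135  0.012  1.611] F [-0.  -0.4 -7. ] w 0.698 q [-0.91  0.46 -0.09  1.02 -0.01  0.62]
to [ 420.8 -415.1   64. ] off [ 9.7  6.3 97.5] turn(about tool z) -0.007 rows 2.4
```

View pics/s12.png

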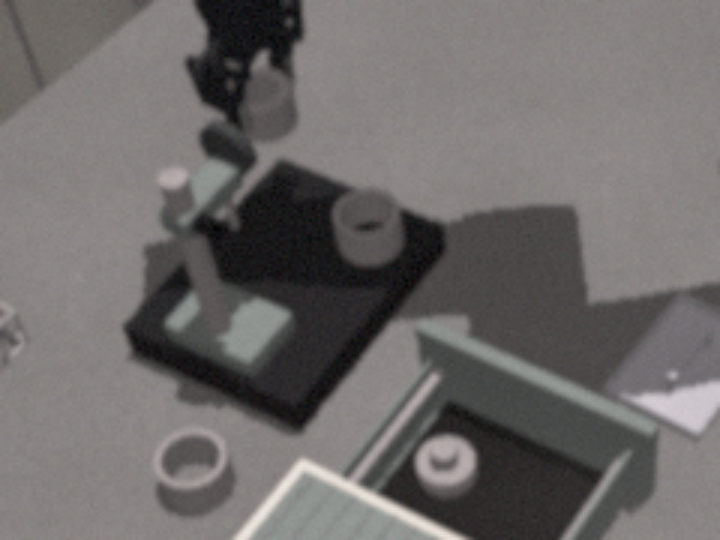

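Run:
```python
from h import *
d=np.load('pics/top0.npy');W=world('top',d);z=W[...,2]
b=np.zeros(z.shape,bool);b[210:300,470:590]=1
c,s=np.cos(.07),np.sin(.07)
q=W[b&(z>95)&(z<240)];Lp=(q[:,:2]-[489.3,-362.2])@np.array([[c,-s],[s,c]])
k=q[:,2]<240
for a in range(-10,130,15):
    m=(Lp[:,0]>=a)&(Lp[:,0]<a+15)
    if m.sum()>3:print(a,m.sum(),'y',Lp[m,1].min().round(),Lp[m,1].max().round(),'z',q[m,2].min().round(),q[m,2].max().round(), 'worldx',q[m,0].min().round())
```

```text
20 26 y -22.0 26.0 z 226.0 240.0 worldx 514.0
35 153 y -15.0 26.0 z 154.0 239.0 worldx 523.0
50 179 y -14.0 16.0 z 162.0 229.0 worldx 538.0
65 172 y -14.0 17.0 z 206.0 232.0 worldx 553.0
80 261 y -13.0 34.0 z 96.0 239.0 worldx 568.0
95 240 y 6.0 34.0 z 95.0 240.0 worldx 582.0
110 46 y -6.0 15.0 z 104.0 236.0 worldx 598.0
```

Stand parts begin at plate x ≈ 23. My gripper will reach at most about -6, so it clears. Going down.

Request:
carry_out(
  fingers=[0.5, 0.5, 0.5, 0.5, 0.5, 0.5, 0.5, 0.5],
  offset=[
    [4, 3, 8],
    [9, 6, 26],
    [9, 6, 44],
    [9, 6, 60],
    [9, 6, 74],
    [9, 6, 85],
    [9, 6, 93],
    [9, 6, 97],
  ],
  turn=[0, 0, 0, 0, 0, 0, 0, 0],
)

```text
time_s: 17.6
position: [420.1, -413.6, 62.6]
tcp_rot: [-3.134, 0.009, 1.612]
contact_force: [-0.4, -0.5, -6.4]
gripper_width: 0.696
```

Run:
```python
from h import *
st();to((420.8,-415.1,54),1.618)
p,d=eyes.camera('scene');cv2.imwrite('pics/s13.png',cv2.resize(p[90:270,130:370],None,fx=3,fy=3))
```

```text
17.6 [ 420.1 -413.6   62.6] [-3.134  0.009  1.612] F [-0.4 -0.5 -6.4] w 0.696 q [-0.9   0.55 -0.22  0.79 -0.01  0.63]
to [ 420.8 -415.1   54. ] off [-1.4  0.8  8.7] turn(about tool z) -0.006 rows 0.2
```

View pics/s13.png

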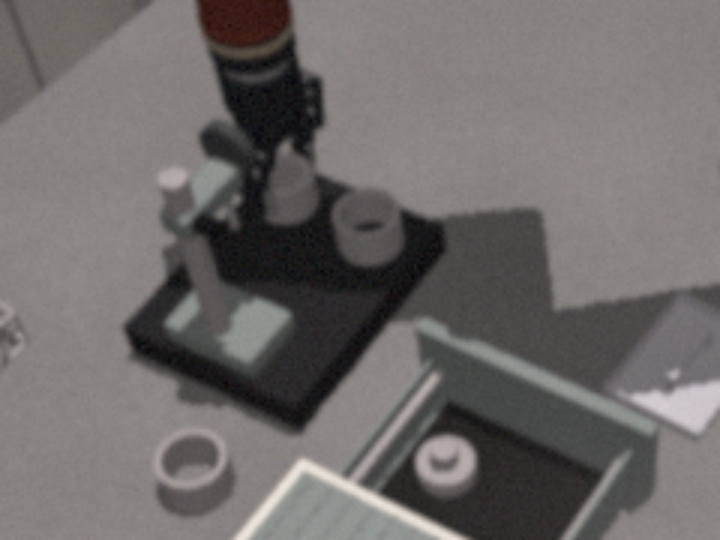

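Request:
carry_out(
  fingers=[0.5, 0.5, 0.5, 0.5, 0.5, 0.5, 0.5],
  offset=[
    [-0.5, 0, 1.5],
    [-1, 0, 3],
    [-1, 0, 4.5],
    [-1, 0, 6],
    [-1, 0, 7],
    [-1, 0, 7.5],
    [-1, 0, 8],
  ],
  turn=[0, 0, 0, 0, 0, 0, 0],
)

```text
time_s: 18.23
position: [420.0, -415.0, 54.6]
tcp_rot: [-3.134, 0.01, 1.612]
contact_force: [0.4, 0.0, -6.3]
gripper_width: 0.697
```

Request:
carry_out(
  fingers=[0.5, 0.5, 0.5, 0.5],
  offset=[
    [0, 0, 0.7],
    [0, 0, 1.3],
    [0, 0, 1.8],
    [0, 0, 1.8],
  ],
  turn=[0, 0, 0, 0],
)

```text
time_s: 18.57
position: [420.1, -415.2, 54.0]
tcp_rot: [-3.134, 0.01, 1.612]
contact_force: [-3.8, 4.2, 8.0]
gripper_width: 0.699
```

Request:
carry_out(
  fingers=[0.69, 0.74, 0.8, 0.86, 0.86, 0.86],
  offset=[
    [0, 0, 0],
    [0, 0, 0],
    [0, 0, 0],
    [0, 0, 0],
    [0, 0, 0],
    [0, 0, 0],
  ],
  turn=[0, 0, 0, 0, 0, 0],
  newtons=20,
)

```text
time_s: 19.07
position: [420.2, -415.4, 54.1]
tcp_rot: [-3.134, 0.011, 1.612]
contact_force: [-0.4, -0.3, -0.4]
gripper_width: 0.863
```

Request:
carry_out(
  fingers=[0.86, 0.86, 0.86, 0.86, 0.86, 0.86, 0.86],
  offset=[
    [0, 0, -5],
    [0, 0, -16],
    [0, 0, -32],
    [0, 0, -56],
    [0, 0, -86],
    [0, 0, -120],
    [0, 0, -150],
  ],
  turn=[0, 0, 0, 0, 0, 0, 0],
)

```text
time_s: 19.65
position: [421.3, -413.7, 207.2]
tcp_rot: [-3.135, 0.012, 1.612]
contact_force: [0.4, -1.2, 0.1]
gripper_width: 0.86
```

Request:
carry_out(
  fingers=[0.86, 0.86, 0.86, 0.86, 0.86, 0.86],
  offset=[
    [10, -10, -5],
    [32, -25, -10],
    [66, -35, -10],
    [104, -45, -10],
    [142, -55, -10],
    [175, -60, -10],
  ],
  turn=[0, 0, 0, 0, 0, 0],
)

```text
time_s: 20.15
position: [352.8, -239.2, 216.3]
tcp_rot: [-3.136, 0.012, 1.612]
contact_force: [0.2, -0.1, 0.3]
gripper_width: 0.863
```

Run:
```python
from h import *
st()
for n in('scene','top'):
    p,d=eyes.camera(n);cv2.imwrite(f'pics/{n}14.png',p);np.save(f'pics/{n}14.npy',d)
    W=world(n,d);z=W[...,2]
    m=(d>0)&(z>78)&(z<92)&(abs(W[...,0]-420)<45)&(abs(W[...,1]+415)<45)
    q=W[m][:,:2].astype(np.float32);print(n,m.sum(),cv2.minEnclosingCircle(q) if len(q) else 0,np.median(z[m]),np.percentile(z[m],[5,95]))
    # planar fit of ring top
    if m.sum()>20:
        A=np.c_[W[m][:,:2]-[420,-415],np.ones(m.sum())];print(np.linalg.lstsq(A,z[m],rcond=None)[0])
```

```text
20.15 [ 352.8 -239.2  216.3] [-3.136  0.012  1.612] F [ 0.2 -0.1  0.3] w 0.863 q [-0.76  0.11 -0.42  1.03 -0.01  0.77]
scene 178 ((422.40704345703125, -416.17974853515625), 34.04897689819336) 83.03019995725276 [78.59944566 87.33697242]
[ 1.16543598e-02 -1.84201944e-03  8.30523706e+01]
top 501 ((419.2723693847656, -416.1717834472656), 31.704374313354492) 83.94551067469695 [79.54188916 87.07379428]
[-4.26487832e-04 -2.94110839e-03  8.38216181e+01]
```

View pics/scene14.png

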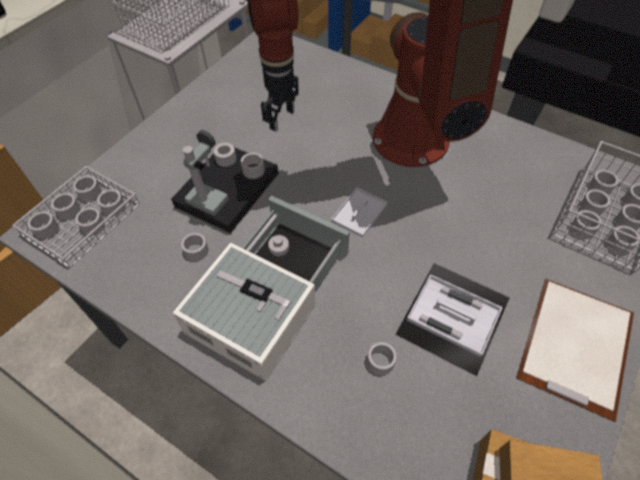

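View pics/top14.png

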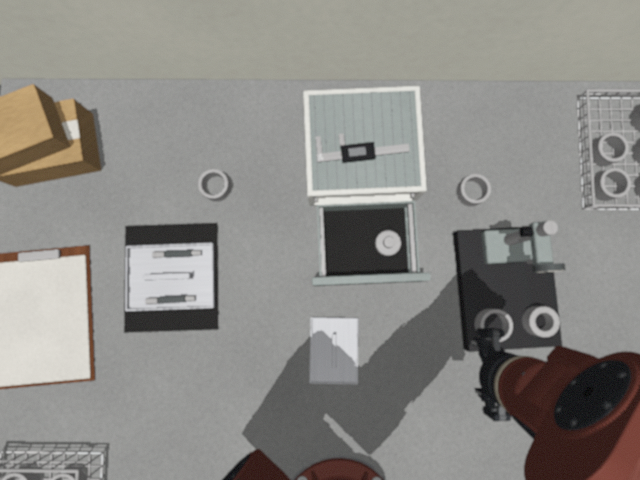

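Both pictures show the ring flat on the plate (top view 542,321; top at 84 mm, centre about 420,-416). The tray with both plugs is on the mat at (170,277), the disc is in the drawer, and the sleeves and caliper haven't moved. One last tray flatness check, then I'll hand in.

Run:
```python
from h import *
d=np.load('pics/top14.npy');W=world('top',d)
img=cv2.imread('pics/top14.png')
m=np.zeros(d.shape,bool);m[246:308,128:213]=1
q=W[m&(img.min(2)>140)];A=np.c_[q[:,:2]-[509,377],np.ones(len(q))]
print('tray floor fit',np.linalg.lstsq(A,q[:,2],rcond=None)[0], cv2.minAreaRect(q[:,:2].astype(np.float32))[:2])
r.finish_job();st()
```

```text
tray floor fit [-0.08501054 -0.51689771 13.6517813 ] ((509.95159912109375, 256.3346252441406), (136.4848175048828, 441.5992736816406))
the job is handed in; nothing more can be done
the job is handed in; nothing more can be done
```

I've handed the job in with every step carried out, but my final check of the tray's flatness gave no usable result. The whole job took about 20 s of the 72 s allowed.

**What I did:** I pressed the front until the latch let go and pinched its edge to pull the drawer out to the end stop. The tray went level onto the mat with both plug gauges in it. The ring then went onto the free half of the plate in front of the stand, and I released it and backed the arm off.

**What the last checks showed:**
- **Ring:** its centre is at about (420, -416) mm, in the free -y half of the plate, well clear of the stand. Its top is at 83–84 mm, where 84 is expected. A plane fit gave a tilt under 0.005 rad in the top camera. The scene camera gave about 0.012 rad from fewer points, still under the 0.05 limit.
- **Disc, sleeves and caliper:** the disc is still in the drawer, and the sleeves and caliper look unmoved. I judged these by eye from the pictures and did not measure them.
- **Tray:** the pictures show it on the mat with both plug gauges in it. The contact force also matched it resting flat when I let go.
- **Failed check:** the numerical fit of the tray floor from the top camera was nonsense (a 441 mm tray and a 0.5 slope). Pixels with no depth reading probably got into it. I handed in within the same script, so it wasn't repeated and the tray's flatness has no number behind it.

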